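Make up the trial load on a clockmaker's spring gauge

TASK

Make up the trial drive load on the spring gauge: hang two of the four shot cans by their handles, one on each of its two double hooks, choosing the pair that brings the pointer to rest between the two long lines on the target plate of its scale. Leave the two spare cans standing upright on the bench, and do not disturb the other things around.

Things in the scene. Friction and masses are not known exactly. Their poses are not given: they have to be found in the camera images.
- can_a: closed plain metal shot can, 92 mm across, body 38 mm tall, mass 250 g (true to 2 %), standing on the bench, with a stiff bail handle on top; the four cans look alike but for their height. Origin: centre of its underside, z up, y along the handle bar
- bar_a (a point): middle of the handle bar of can_a: a level round bar 10 mm thick, 98 mm above the can's underside (60 mm above its lid), 84 mm long between the centres of its two upright legs; axes as the can's
- can_b: closed plain metal shot can, 92 mm across, body 54 mm tall, mass 350 g (true to 2 %), standing on the bench, with a stiff bail handle on top; the four cans look alike but for their height. Origin: centre of its underside, z up, y along the handle bar
- bar_b (a point): middle of the handle bar of can_b: a level round bar 10 mm thick, 114 mm above the can's underside (60 mm above its lid), 84 mm long between the centres of its two upright legs; axes as the can's
- can_c: closed plain metal shot can, 92 mm across, body 70 mm tall, mass 450 g (true to 2 %), standing on the bench, with a stiff bail handle on top; the four cans look alike but for their height. Origin: centre of its underside, z up, y along the handle bar
- bar_c (a point): middle of the handle bar of can_c: a level round bar 10 mm thick, 130 mm above the can's underside (60 mm above its lid), 84 mm long between the centres of its two upright legs; axes as the can's
- can_d: closed plain metal shot can, 92 mm across, body 102 mm tall, mass 650 g (true to 2 %), standing on the bench, with a stiff bail handle on top; the four cans look alike but for their height. Origin: centre of its underside, z up, y along the handle bar
- bar_d (a point): middle of the handle bar of can_d: a level round bar 10 mm thick, 162 mm above the can's underside (60 mm above its lid), 84 mm long between the centres of its two upright legs; axes as the can's
- stand: load gauge: fixed dark housing 100 x 90 mm and 160 mm tall on a 130 x 170 mm foot. Origin: centre of its underside; its x axis points away from the hooks (the hooks point to its -x, roughly towards the robot, the scale is on its +x face); turned up to 0.3 rad
- gauge (a joint): how far the sprung carriage (crossbar, both hooks and pointer, moving as one) has sunk into the housing, m (0 top, 0.112 bottom stop). Linear damped spring, 140 N/m: each further 100 g sinks it 7.0 mm. It starts near 0.022 (differs by up to 4 mm, as its own dead load varies); let it settle for 1 s first
- hook_left (a point): left double hook (+y side): two round prongs 10 mm thick, 54 mm apart between centres along y, pointing to -x from a crossbar 110 mm behind, dipping to a seat 22 mm before upturned tips. Point: where the middle of a hung bar lies (bar along y), 10 mm above the prongs' centre lines; tips' tops are 10 mm higher, the crossbar's 11 mm. z = 0.295 m less joint gauge. Hooks 140 mm apart. Axes as stand's
- hook_right (a point): right double hook (-y side): two round prongs 10 mm thick, 54 mm apart between centres along y, pointing to -x from a crossbar 110 mm behind, dipping to a seat 22 mm before upturned tips. Point: where the middle of a hung bar lies (bar along y), 10 mm above the prongs' centre lines; tips' tops are 10 mm higher, the crossbar's 11 mm. z = 0.295 m less joint gauge. Hooks 140 mm apart. Axes as stand's
- pointer (a point): middle of the carriage's black pointer blade, 3 mm thick, in front of the pale grey scale on the stand's +x face; moves down with the carriage
- mark (a point): middle of the white target plate on the scale, midway between its two long black lines (their inner edges 14 mm apart); the plate is set at another height each time
- target (a joint): where the white target plate is set, on the same downward scale as joint gauge, m: pointer and mark are level when the two joints are equal. Stiff: it stays where it is; 0.066 to 0.097
- carousel: screwdriver carousel, bystander, 80 mm across, 141 mm tall; origin at its underside
- dome: clock movement under a glass dome, bystander, 84 mm across, 126 mm tall; origin at its underside
- bottle: amber bottle, bystander, 60 mm across, 170 mm tall; origin at its underside
- clock: small round brass clock, bystander, 50 x 90 mm, 101 mm tall; origin at its underside
There are look-alikes about, which are no part of the job. What is shaped like the can_c but blue is not meant. What is shaped like the can_d but green is not meant.

How it is judged (in metres and radians):
On the way, in this order (a step that is already met when the one before it is completed fails the run):
1. one can hangs by its handle on a hook ((((distance between bar_a and hook_left below 0.02 m and angle between can_a's own z axis and vertical below 0.2 rad) or (distance between bar_b and hook_left below 0.02 m and angle between can_b's own z axis and vertical below 0.2 rad) or (distance between bar_c and hook_left below 0.02 m and angle between can_c's own z axis and vertical below 0.2 rad) or (distance between bar_d and hook_left below 0.02 m and angle between can_d's own z axis and vertical below 0.2 rad)) or ((distance between bar_a and hook_right below 0.02 m and angle between can_a's own z axis and vertical below 0.2 rad) or (distance between bar_b and hook_right below 0.02 m and angle between can_b's own z axis and vertical below 0.2 rad) or (distance between bar_c and hook_right below 0.02 m and angle between can_c's own z axis and vertical below 0.2 rad) or (distance between bar_d and hook_right below 0.02 m and angle between can_d's own z axis and vertical below 0.2 rad)))), for 0.2 s.
2. a can hangs on each of the two hooks (((distance between bar_a and hook_left below 0.02 m and angle between can_a's own z axis and vertical below 0.2 rad) or (distance between bar_b and hook_left below 0.02 m and angle between can_b's own z axis and vertical below 0.2 rad) or (distance between bar_c and hook_left below 0.02 m and angle between can_c's own z axis and vertical below 0.2 rad) or (distance between bar_d and hook_left below 0.02 m and angle between can_d's own z axis and vertical below 0.2 rad)) and ((distance between bar_a and hook_right below 0.02 m and angle between can_a's own z axis and vertical below 0.2 rad) or (distance between bar_b and hook_right below 0.02 m and angle between can_b's own z axis and vertical below 0.2 rad) or (distance between bar_c and hook_right below 0.02 m and angle between can_c's own z axis and vertical below 0.2 rad) or (distance between bar_d and hook_right below 0.02 m and angle between can_d's own z axis and vertical below 0.2 rad))), for 0.2 s.
At the end, for the whole second after the job is handed in: A can hangs on each hook (bar middle within 20 mm of the seat point, can within 0.2 rad of upright); pointer within 7 mm of mid-mark and still (0.01 m/s); each other can stands on the bench (within 10 mm, 0.1 rad); no can faster than 0.15 m/s (all of step 2 and z of pointer in the frame of mark between -0.007 and 0.007 m and velocity of joint gauge between -0.01 and 0.01 m/s and ((distance between bar_a and hook_left below 0.02 m and angle between can_a's own z axis and vertical below 0.2 rad) or (distance between bar_a and hook_right below 0.02 m and angle between can_a's own z axis and vertical below 0.2 rad) or (height (world z) of can_a below 0.01 m and angle between can_a's own z axis and vertical below 0.1 rad)) and ((distance between bar_b and hook_left below 0.02 m and angle between can_b's own z axis and vertical below 0.2 rad) or (distance between bar_b and hook_right below 0.02 m and angle between can_b's own z axis and vertical below 0.2 rad) or (height (world z) of can_b below 0.01 m and angle between can_b's own z axis and vertical below 0.1 rad)) and ((distance between bar_c and hook_left below 0.02 m and angle between can_c's own z axis and vertical below 0.2 rad) or (distance between bar_c and hook_right below 0.02 m and angle between can_c's own z axis and vertical below 0.2 rad) or (height (world z) of can_c below 0.01 m and angle between can_c's own z axis and vertical below 0.1 rad)) and ((distance between bar_d and hook_left below 0.02 m and angle between can_d's own z axis and vertical below 0.2 rad) or (distance between bar_d and hook_right below 0.02 m and angle between can_d's own z axis and vertical below 0.2 rad) or (height (world z) of can_d below 0.01 m and angle between can_d's own z axis and vertical below 0.1 rad)) and linear speed of each of can_a, can_b, can_c, can_d below 0.15 m/s); the robot touches nothing.
It fails at once if the carousel is shifted more than 40 mm or tipped (distance of carousel from where it was at the start of the episode above 0.04 m or angle between carousel's own z axis and vertical above 0.3 rad).
It fails at once if the dome is shifted more than 40 mm or tipped (distance of dome from where it was at the start of the episode above 0.04 m or angle between dome's own z axis and vertical above 0.3 rad).
It fails at once if the bottle is shifted more than 40 mm or tipped (distance of bottle from where it was at the start of the episode above 0.04 m or angle between bottle's own z axis and vertical above 0.3 rad).
It fails at once if the clock is shifted more than 40 mm or tipped (distance of clock from where it was at the start of the episode above 0.04 m or angle between clock's own z axis and vertical above 0.3 rad).
It also fails if it takes over 61 s, if anything falls off the work surface, if the arm or the gripper's body presses on something with over 40 N, if the wrist force passes 120 N, or if a joint passes its speed limit or range.

ROBOT

A 7-joint arm with a two-finger parallel gripper is mounted at the origin on the work surface. World frame = base frame: x ahead of the robot, y to its left, z up, the work surface at z = 0. Lengths are in mm, angles in rad, forces in N, time in s.
With the tool pointing down it reaches from about 400 to 875 mm from the base axis. Payload 4.4 kg.
Tool frame: the origin (TCP) lies at the very end of the fingers, on their centre line; the grasp point (between the pads) lies 19 mm behind it; z points along the fingers, y is the direction in which the jaws open and shut (so a half turn about z gives the same grasp; the last joint's range is limited). The gripper opens to 85 mm and grips with 20 to 120 N. Pads are 22 mm wide; open, the fingers measure 114 mm over their backs; the gripper's body (76 mm by 85 mm) begins 54 mm behind the grasp point. The pads swing forward as they close: fully open they stand 13 mm farther back than shut.
Start: joints at [1.275, 0.628, 0.038, 1.517, -0.027, 0.996, -0.02], TCP at [148.086, -632.92, 231.313] pointing down, gripper open.
Joint ranges: [-3.06, 3.06], [-0.37, 2.12], [-1.25, 1.32], [0.18, 2.47], [-1.1, 4.24], [0.23, 1.98], [-2.94, 2.94]. Speed limits (rad/s): [2.57, 2.57, 3.14, 3.14, 3.14, 3.14, 3.14].

INTERFACE

Orientations are given as [roll, pitch, yaw] about the fixed x, y, z axes, in that order (R = Rz(yaw) Ry(pitch) Rx(roll)).
In Python, from cell import ctrl gives the robot as it stands.
- The arm moves only by the shell command python3 -m pendant 'ROWS'. ROWS is JSON, a list of rows, each a list of 7 numbers: the shift along the world's x, y, z in m, then the turn, a rotation vector about the world's x, y, z in rad, then the opening, from -1 (shut) to 1 (fully open). A call has 1 to 8 rows; each row is the pose to reach, as a shift and turn from the pose commanded when the call began; what a row does not reach only later rows make up. A row lasts 1/10 s, in which the tool goes at most 50 mm and 8.59 degrees, less where a joint would pass 70% of its speed; a pose out of reach is approached as far as the arm can. A call with a gripper value outside its range is refused whole. The fingers move at their own pace and stop on an object; the grip force is fixed at half the most. Time passes only in rows, so rows that repeat a pose let the fingers close. It gives the time, the measured TCP pose, the force and the opening at its end, in the units of the state.
- ctrl.read_state(): the state, without advancing time (a new reading comes with each control period).
- ctrl.get_image(name): name is "side" or "top" or "wrist"; returns the picture (420x560x3 uint8, blue, green, red); there is no depth.
- ctrl.get_calibration(name): a dict with "fx", "fy", "cx", "cy" (pixels), "R" (3x3) and "t" (3): a world point X has camera coordinates R X + t. Camera axes: x right, y down, z forward; pixel columns grow to the right and rows downward; lengths in mm; the calibration is good to about 2 mm. A picture is of the moment at which its call begins: read the wrist's pose just before it. get_calibration takes no time and is no camera call; for the wrist camera it gives the pose at the moment of the call.
- ctrl.finish_job(): hands the job in, once; it reports no verdict.
The state is a dict: "clock": time; "qpos": joint angles; "qd": joint speeds; "tau": joint torques, N m; "eef_pos": TCP position; "tool_rot": TCP orientation; "force": force on the tool from outside, world axes, zero at the start; "torque": the same for the moment, N m; "width": finger opening in mm.
Only numpy, scipy, OpenCV 4.12 (cv2) and the standard library are available. Lean on these libraries where they do the work, as an engineer would, in place of code of your own. Each camera call takes 0.05 s, during which the arm holds its last target. There are 200 camera calls.

## Working session

There is one attempt and no reset: what is moved stays moved. The work goes in short steps, Python scripts to look and compute and a shell command to move; the robot and the scene stay as the last step left them, time stands still between calls to the robot, and variables do not carry over. Pictures are saved under pics/ and viewed, about 8 in all and at most 12, crops included, and the job is handed in when it is done.

```bash
ls; mkdir -p pics; cat > h.py <<'E'
import sys,numpy as np,cv2
from cell import ctrl
def cal(n):
    c=ctrl.get_calibration(n);return c,np.array(c['R']),np.array(c['t']).ravel()
def proj(n,X):
    c,R,t=cal(n);p=R@np.array(X,float)+t;return np.array([c['fx']*p[0]/p[2]+c['cx'],c['fy']*p[1]/p[2]+c['cy']])
def ray(n,u,v):
    c,R,t=cal(n);d=R.T@np.array([(u-c['cx'])/c['fx'],(v-c['cy'])/c['fy'],1]);return -R.T@t,d
def onz(n,u,v,z):
    o,d=ray(n,u,v);return o+d*(z-o[2])/d[2]
E
python3 - <<'E'
from h import *
for n in ["side","top"]:
    cv2.imwrite(f"pics/{n}0.png",ctrl.get_image(n)); o,d=ray(n,280,210); print(n,o.round(),d.round(2),cal(n)[0]['fx'])
s=ctrl.read_state();print(s['clock'],s['eef_pos'],s['tool_rot'],s['width'])
E
```

```text
pics
side [389. 763. 688.] [ 0.14 -0.83 -0.53] 390.4477394041419
top [ 406.   10. 1155.] [ 0.15  0.03 -0.99] 413.3925598791066
0.1 [ 147.94104226 -632.34572254  230.47275933] [-3.13984335e+00  2.20908989e-05  2.29785393e-01] 85.6068959913386
```

View pics/side0.png

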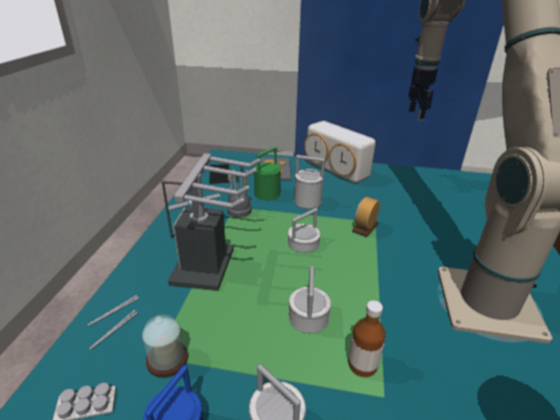

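View pics/top0.png

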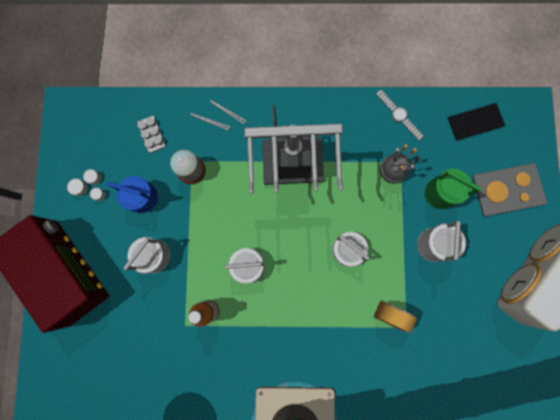

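```bash
python3 - <<'E'
from h import *
im=ctrl.get_image("top"); s=cv2.imread("pics/side0.png")
def crop(im,u,v,w,h,k): return cv2.resize(im[v:v+h,u:u+w],None,fx=k,fy=k,interpolation=cv2.INTER_CUBIC)
a=np.hstack([crop(im,u,v,66,66,6) for u,v in [(115,222),(213,232)]])
b=np.hstack([crop(im,u,v,66,66,6) for u,v in [(318,216),(412,209)]])
m=np.vstack([a,b]);m=cv2.resize(m,(792,792))[:]
cv2.imwrite("pics/cans.png",cv2.resize(m,(600,600)))
cv2.imwrite("pics/stand.png",crop(im,235,95,130,100,6))
c,R,t=cal("wrist");st=ctrl.read_state()
from scipy.spatial.transform import Rotation as Ro
T=Ro.from_euler('xyz',st['tool_rot']).as_matrix()
print("cam in tool",T.T@(-R.T@t-np.array(st['eef_pos'])),"cam axes in tool\n",(R@T).T.round(3),c['fx'])
for n,(u,v) in zip('1234',[(147,255),(246,265),(351,249),(446,242)]):print(n,onz('top',u,v,60).round())
for u,v in [(252,188),(340,188),(278,188),(316,188)]:print(onz('top',u,v,275).round())
E
```

```text
cam in tool [  80.57570973   -0.41447752 -142.60408623] cam axes in tool
 [[-0.001 -0.949 -0.314]
 [ 1.    -0.001 -0.   ]
 [-0.    -0.314  0.949]] 329.52411771510805
1 [447. 392.  60.]
2 [423. 129.  60.]
3 [ 466. -148.   60.]
4 [ 486. -398.   60.]
[585.  96. 275.]
[586. -95. 275.]
[586.  39. 275.]
[586. -43. 275.]
```

View pics/cans.png

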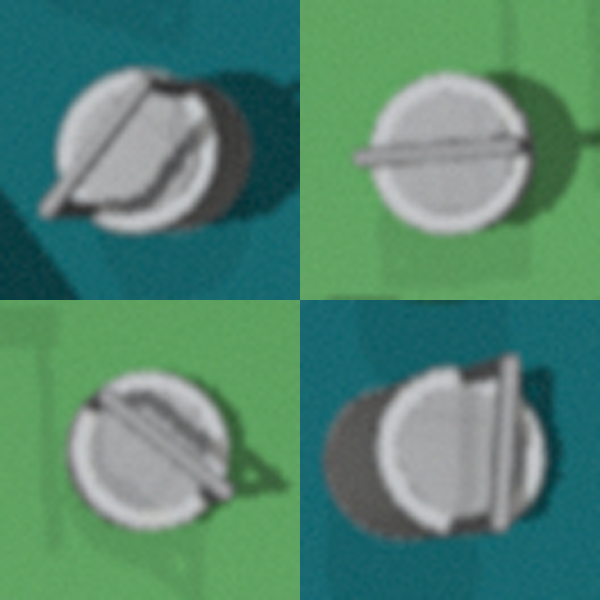

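View pics/stand.png

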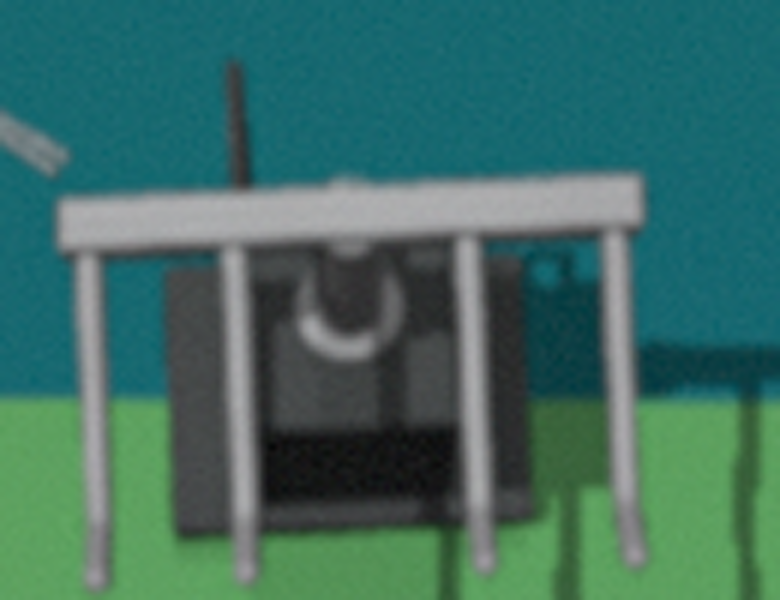

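The pictures show four plain grey cans: top px (145,255), (246,266), (351,249) and (448,242). The blue can at (135,193) and the green one at (455,188) are decoys. The stand's crossbar is near (293,130), with its four prong tips at row ~190. Next I'll measure bar ends and hook geometry, and enlarge the side view to tell the can heights apart.

```bash
python3 - <<'E'
from h import *
s=cv2.imread("pics/side0.png")
def crop(u,v,w=90,h=75,k=4): return cv2.resize(s[v:v+h,u:u+w],None,fx=k,fy=k,interpolation=cv2.INTER_CUBIC)
m=np.vstack([np.hstack([crop(235,345),crop(265,262)]),np.hstack([crop(260,195),crop(265,145)])])
cv2.imwrite("pics/side_cans.png",m)
S=lambda x,y:(235+x/6,95+y/6)
print("xbar",onz('top',*S(58,225),284).round(1),onz('top',*S(645,200),284).round(1))
for p in [(97,585),(246,578),(485,568),(634,562)]:print("tip",onz('top',*S(*p),280).round(1))
C=[((115,222),(47,212),(152,80)),((213,232),(57,159),(229,144)),((318,216),(100,95),(230,195)),((412,209),(210,58),(200,228))]
lid=[(145.1,255),(246.2,265.7),(350.8,249),(447.9,242)]
for i,(o,a,b) in enumerate(C):
  for h in (38,54,70,102):
    A=onz('top',o[0]+a[0]/4.545,o[1]+a[1]/4.545,h+60);B=onz('top',o[0]+b[0]/4.545,o[1]+b[1]/4.545,h+60)
    L=onz('top',*lid[i],h);M=(A+B)/2;d=A-B
    print(i+1,h,"lid",L[:2].round(),"bar",M[:2].round(),"len",np.hypot(*d[:2]).round(),"yaw",np.arctan2(-d[0],d[1]).round(2),"side lid",proj('side',L).round(),"base",proj('side',[L[0],L[1],0]).round(),"barmid",proj('side',M).round())
E
```

```text
xbar [707.5 113.2 284. ] [ 717.4 -101.   284. ]
tip [574.5  96.9 280. ]
tip [577.3  43.4 280. ]
tip [581.3 -42.4 280. ]
tip [583.7 -95.8 280. ]
1 38 lid [448. 404.] bar [448. 404.] len 92.0 yaw 0.93 side lid [276. 421.] base [275. 433.] barmid [276. 400.]
1 54 lid [448. 399.] bar [448. 398.] len 91.0 yaw 0.93 side lid [277. 412.] base [276. 430.] barmid [277. 391.]
1 70 lid [447. 393.] bar [447. 392.] len 90.0 yaw 0.93 side lid [278. 404.] base [277. 426.] barmid [278. 381.]
1 102 lid [446. 382.] bar [446. 381.] len 87.0 yaw 0.93 side lid [280. 386.] base [279. 420.] barmid [281. 362.]
2 38 lid [421. 130.] bar [421. 128.] len 96.0 yaw 0.09 side lid [309. 305.] base [309. 317.] barmid [311. 285.]
2 54 lid [421. 129.] bar [421. 127.] len 95.0 yaw 0.09 side lid [310. 299.] base [309. 316.] barmid [312. 278.]
2 70 lid [421. 127.] bar [421. 125.] len 94.0 yaw 0.09 side lid [311. 293.] base [309. 316.] barmid [312. 272.]
2 102 lid [420. 124.] bar [420. 121.] len 91.0 yaw 0.09 side lid [312. 282.] base [309. 314.] barmid [314. 260.]
3 38 lid [ 468. -150.] bar [ 467. -151.] len 91.0 yaw -0.6
[... 179 characters left out ...]
0 lid [ 466. -146.] bar [ 465. -146.] len 88.0 yaw -0.66 side lid [305. 223.] base [304. 243.] barmid [307. 205.]
3 102 lid [ 464. -141.] bar [ 464. -141.] len 85.0 yaw -0.66 side lid [306. 215.] base [304. 244.] barmid [308. 196.]
4 38 lid [ 488. -411.] bar [ 488. -412.] len 96.0 yaw -1.68 side lid [308. 188.] base [307. 197.] barmid [309. 172.]
4 54 lid [ 487. -405.] bar [ 487. -406.] len 94.0 yaw -1.68 side lid [308. 184.] base [307. 198.] barmid [309. 168.]
4 70 lid [ 486. -399.] bar [ 485. -399.] len 93.0 yaw -1.68 side lid [308. 181.] base [307. 199.] barmid [310. 165.]
4 102 lid [ 483. -387.] bar [ 483. -386.] len 90.0 yaw -1.68 side lid [309. 174.] base [308. 201.] barmid [310. 157.]
```

View pics/side_cans.png

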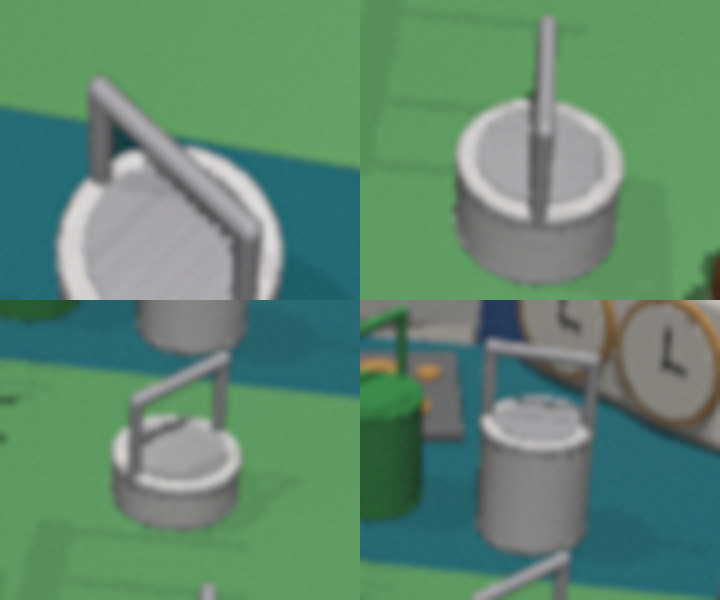

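```bash
python3 -m pendant '[[0.04,0.02,0.05,0,0,0,1],[0.09,0.04,0.1,0,0,0,1],[0.14,0.06,0.14,0,0,0,1],[0.19,0.08,0.17,0,0,0,1],[0.23,0.09,0.2,0,0,0,1],[0.27,0.1,0.2,0,0,0,1],[0.31,0.12,0.2,0,0,0,1],[0.35,0.15,0.2,0,0,0,1]]'
```

```text
clock: 0.95
eef_pos: [459.1, -505.7, 427.3]
tool_rot: [3.14, -0.001, 0.229]
force: [1.0, -1.2, 0.2]
width: 85.6
```

The side view settles which can is which:
- (305,233) is the shortest, can_a.
- (310,302) is can_b.
- (278,400) is can_c.
- (309,175) is the tallest, can_d.

Next I'll bring the wrist camera behind the stand to read the scale.

```bash
python3 -m pendant '[[0.03,0.04,0.02,0,0.05,-0.03,1],[0.06,0.08,0.04,-0.01,0.1,-0.06,1],[0.1,0.12,0.05,-0.01,0.15,-0.1,1],[0.14,0.16,0.05,-0.02,0.2,-0.13,1],[0.18,0.19,0.05,-0.02,0.25,-0.16,1],[0.22,0.22,0.05,-0.03,0.3,-0.19,1],[0.26,0.25,0.05,-0.04,0.35,-0.229,1],[0.29,0.29,0.05,-0.04,0.35,-0.229,1]]'; python3 -m pendant '[[0.03,0.04,-0.02,0,0,0,1],[0.05,0.08,-0.04,0,0,0,1],[0.07,0.12,-0.06,0,0,0,1],[0.08,0.16,-0.09,0,0,0,1],[0.08,0.19,-0.12,0,0,0,1],[0.08,0.22,-0.16,0,0,0,1],[0.08,0.22,-0.18,0,0,0,1],[0.08,0.22,-0.18,0,0,0,1]]'
python3 - <<'E'
from h import *
print(ctrl.read_state()['qpos'])
cv2.imwrite("pics/w1.png",ctrl.get_image("wrist"))
print(ray('wrist',280,210),[proj('wrist',[765,0,z]).round() for z in (0,80,160,284)])
E
```

```text
clock: 1.75
eef_pos: [684.8, -259.4, 509.0]
tool_rot: [3.079, 0.086, -0.027]
force: [-0.2, -1.8, -0.4]
width: 85.6
clock: 2.55
eef_pos: [761.5, -38.2, 330.6]
tool_rot: [3.077, 0.087, -0.025]
force: [0.1, -0.4, -0.7]
width: 85.0
[-0.25922586  0.90719318  0.7470619   0.85079373 -0.48056258  1.61050085
 -1.31497098]
(array([854.52518898, -33.03506009, 468.53032024]), array([-0.39298221, -0.04349017, -0.91855999])) [array([239., 139.]), array([235., 152.]), array([229., 172.]), array([213., 229.])]
```

View pics/w1.png

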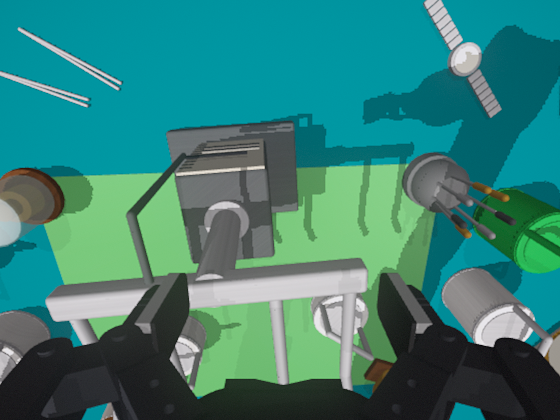

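```bash
cat >> h.py <<'E'
from scipy.spatial.transform import Rotation as Ro
def tool(phi,th=0.):  # tool x heading phi, tilted so tool points back by th
    x=np.array([np.cos(phi),np.sin(phi),0]);z=-np.sin(th)*x-np.cos(th)*np.array([0,0,1]);xx=np.cos(th)*x-np.sin(th)*np.array([0,0,1])
    return Ro.from_matrix(np.c_[xx,np.cross(z,xx),z])
def go(p,rot):
    s=ctrl.read_state();c=Ro.from_euler('xyz',s['tool_rot'])
    print(s['clock'],"pos",np.round(s['eef_pos'],1),"shift",np.round(np.array(p)-s['eef_pos'],1),"turn",(rot*c.inv()).as_rotvec().round(3),"q",np.round(s['qpos'],2))
E
python3 - <<'E'
from h import *
print(onz('wrist',220,172,160))
go([790,-130,190],tool(-1.0,.35))
E
```

```text
[765.03368785   8.96707813 160.        ]
2.6 pos [762.3 -40.4 333.4] shift [  27.7  -89.6 -143.4] turn [ 0.196  0.209 -0.981] q [-0.26  0.91  0.75  0.85 -0.48  1.61 -1.32]
```

```bash
python3 -m pendant '[[0.01,-0.03,0,0.03,0.03,-0.12,1],[0.02,-0.07,0,0.05,0.06,-0.24,1],[0.03,-0.1,-0.02,0.07,0.09,-0.36,1],[0.03,-0.1,-0.05,0.1,0.13,-0.48,1],[0.03,-0.1,-0.08,0.13,0.18,-0.6,1],[0.03,-0.1,-0.11,0.16,0.23,-0.7,1],[0.03,-0.1,-0.14,0.16,0.23,-0.78,1],[0.03,-0.1,-0.14,0.16,0.23,-0.78,1]]'
python3 - <<'E'
from h import *
im=np.mean([ctrl.get_image("wrist").astype(float) for _ in range(4)],axis=0).astype(np.uint8)
cv2.imwrite("pics/w2f.png",im)
P=[proj('wrist',[765,9,z]) for z in (40,100,160)];print(np.round(P))
u,v=np.clip(np.round(P[1]).astype(int),[90,70],[470,350])
cv2.imwrite("pics/w2.png",cv2.resize(im[v-70:v+70,u-90:u+90],None,fx=4.2,fy=4.2,interpolation=cv2.INTER_CUBIC));print(u-90,v-70)
E
```

```text
clock: 3.4
eef_pos: [789.7, -144.6, 189.9]
tool_rot: [3.123, 0.356, -0.81]
force: [-0.6, -0.0, -1.0]
width: 85.6
[[205. 242.]
 [194. 285.]
 [180. 343.]]
104 215
```

View pics/w2.png

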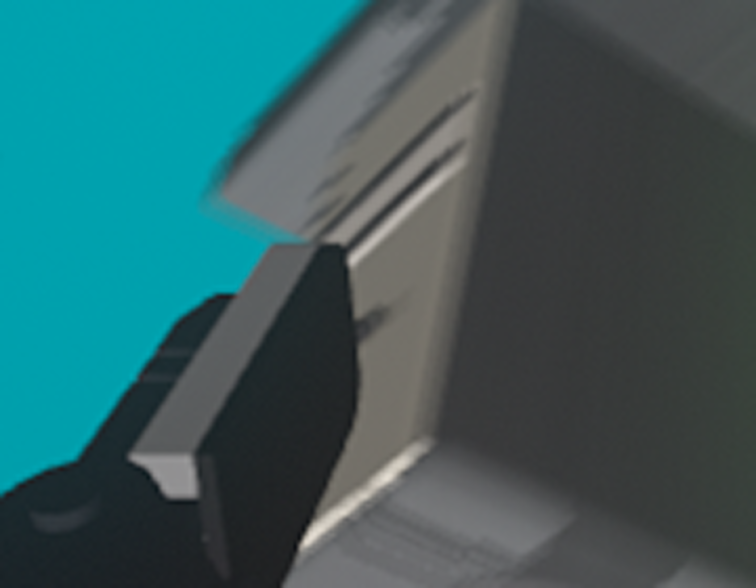

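The view shows two long lines, near (400,165) and (405,200) in the crop. A finger covers the pointer, and the frame is blurred because the arm hadn't settled. I'll centre the scale between the fingers.

```bash
python3 -m pendant '[[0.012,0.008,0,0,0,-0.11,1],[0.024,0.016,0,0,0,-0.22,1],[0.034,0.023,0,0,0,-0.33,1],[0.034,0.023,0,0,0,-0.33,1],[0.034,0.023,0,0,0,-0.33,1],[0.034,0.023,0,0,0,-0.33,1],[0.034,0.023,0,0,0,-0.33,1],[0.034,0.023,0,0,0,-0.33,1]]'
python3 - <<'E'
from h import *
im=np.mean([ctrl.get_image("wrist").astype(float) for _ in range(4)],axis=0).astype(np.uint8)
cv2.imwrite("pics/w3f.png",im)
P=[proj('wrist',[765,9,z]) for z in (40,100,160)];print(np.round(P))
u,v=np.clip(np.round(P[1]).astype(int),[90,70],[470,350])
cv2.imwrite("pics/w3.png",cv2.resize(im[v-70:v+70,u-90:u+90],None,fx=4.2,fy=4.2,interpolation=cv2.INTER_CUBIC));print(u-90,v-70)
E
```

```text
clock: 4.4
eef_pos: [826.9, -118.2, 195.2]
tool_rot: [3.129, 0.347, -1.13]
force: [-0.7, -0.6, 0.0]
width: 85.1
[[282. 252.]
 [283. 296.]
 [284. 355.]]
193 226
```

View pics/w3.png

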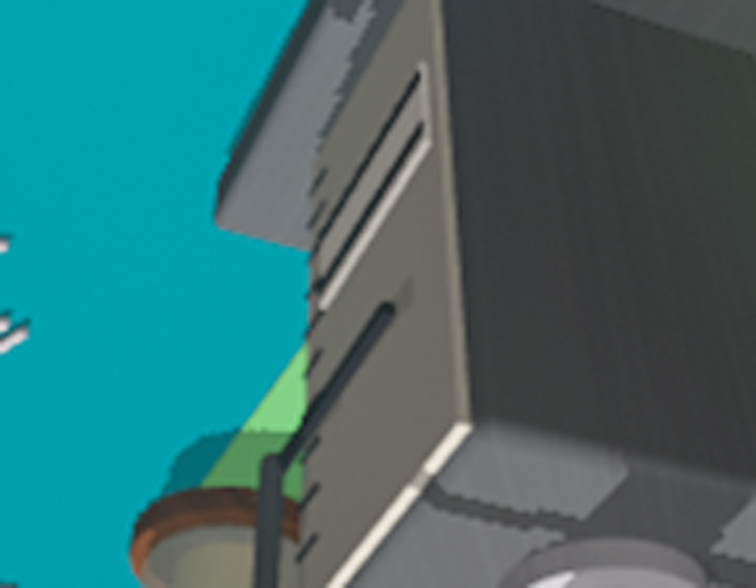

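```bash
cat > scale.py <<'E'
from h import *
from scipy.optimize import least_squares
E
python3 - <<'E'
from h import *
import json
c=ctrl.get_calibration("wrist");json.dump({k:np.array(v).tolist() for k,v in c.items()},open("w3.json","w"))
E
python3 -m pendant '[[0,0.02,0.01,0,0,0.05,1],[-0.005,0.04,0.02,0,0,0.1,1],[-0.011,0.051,0.03,0,0,0.15,1],[-0.011,0.051,0.03,0,0,0.15,1],[-0.011,0.051,0.03,0,0,0.15,1],[-0.011,0.051,0.03,0,0,0.15,1],[-0.011,0.051,0.03,0,0,0.15,1],[-0.011,0.051,0.03,0,0,0.15,1]]'
python3 - <<'E'
from h import *
import json
im=np.mean([ctrl.get_image("wrist").astype(float) for _ in range(4)],axis=0).astype(np.uint8)
cv2.imwrite("pics/w4f.png",im)
c=ctrl.get_calibration("wrist");json.dump({k:np.array(v).tolist() for k,v in c.items()},open("w4.json","w"))
u,v=np.clip(np.round(proj('wrist',[765,9,100])).astype(int),[90,70],[470,350])
cv2.imwrite("pics/w4.png",cv2.resize(im[v-70:v+70,u-90:u+90],None,fx=4.2,fy=4.2,interpolation=cv2.INTER_CUBIC));print(u-90,v-70)
E
```

```text
clock: 5.4
eef_pos: [815.7, -68.2, 224.2]
tool_rot: [3.128, 0.348, -0.982]
force: [0.7, 0.9, -0.2]
width: 85.6
191 168
```

View pics/w4.png

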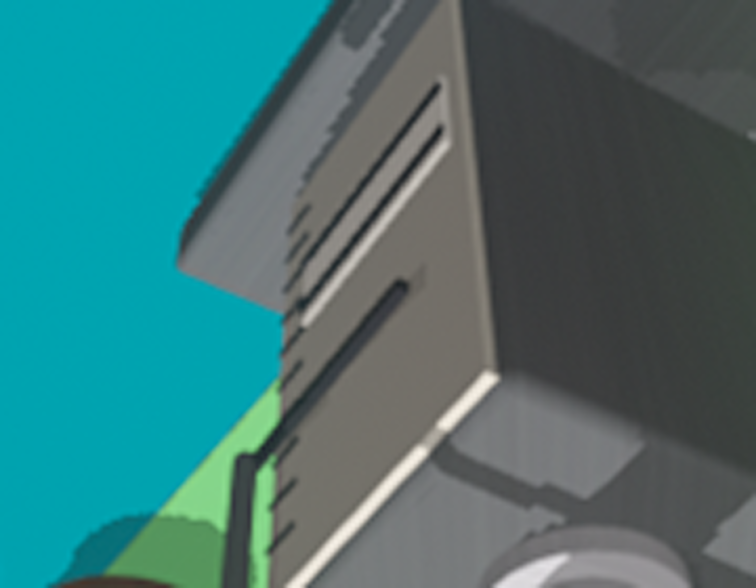

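```bash
python3 - <<'E'
import json,numpy as np
def ray(f,o,p):
    c=json.load(open(f));R=np.array(c['R']);t=np.array(c['t']).ravel();u,v=o[0]+p[0]/4.2,o[1]+p[1]/4.2
    d=R.T@np.array([(u-c['cx'])/c['fx'],(v-c['cy'])/c['fy'],1]);return -R.T@t,d/np.linalg.norm(d)
D={'L1r':((420,75),(440,88)),'L1l':((318,238),(304,265)),'L2r':((421,128),(441,132)),'L2l':((320,290),(303,308)),'tip':((390,307),(403,286)),'bend':((272,462),(245,458)),'corner':((470,425),(496,375))}
for k,(a,b) in D.items():
    r=[ray('w3.json',(193,226),a),ray('w4.json',(191,168),b)]
    A=sum(np.eye(3)-np.outer(d,d) for o,d in r);B=sum((np.eye(3)-np.outer(d,d))@o for o,d in r)
    X=np.linalg.solve(A,B)
    n=np.array([np.cos(.047),np.sin(.047),0])
    pl={dd:[(o+d*((765+dd+9*.047-o@n)/(d@n))).round(1).tolist() for o,d in r] for dd in ((0,) if k[0] in 'Lc' else (0,4,6,8,10,12))}
    print(k,X.round(1),'n',(X@n).round(1),pl)
E
```

```text
L1r [768.1 -22.6  58.6] n 766.2 {0: [[767.2, -20.7, 56.4], [767.3, -21.9, 57.4]]}
L1l [766.   42.6  59.6] n 767.1 {0: [[764.0, 48.4, 54.3], [764.2, 44.9, 56.8]]}
L2r [768.2 -22.   75.9] n 766.4 {0: [[767.2, -19.8, 73.4], [767.3, -21.0, 74.1]]}
L2l [765.8  41.5  77.1] n 767.0 {0: [[764.1, 45.8, 73.5], [764.2, 44.2, 73.9]]}
tip [771.6 -10.1 119. ] n 770.2 {0: [[766.2, 0.6, 110.2], [766.4, -2.9, 109.5]], 4: [[770.7, -8.2, 117.5], [770.7, -8.9, 117.4]], 6: [[772.9, -12.7, 121.2], [772.8, -11.8, 121.4]], 8: [[775.1, -17.1, 124.8], [775.0, -14.8, 125.3]], 10: [[777.3, -21.5, 128.5], [777.1, -17.8, 129.3]], 12: [[779.5, -25.9, 132.2], [779.3, -20.8, 133.3]]}
bend [772.4  53.  120.9] n 774.0 {0: [[762.6, 78.2, 104.8], [762.9, 71.7, 103.1]], 4: [[767.2, 66.3, 112.4], [767.3, 63.1, 111.2]], 6: [[769.4, 60.4, 116.1], [769.5, 58.8, 115.3]], 8: [[771.7, 54.5, 119.9], [771.7, 54.5, 119.4]], 10: [[774.0, 48.6, 123.7], [773.9, 50.2, 123.4]], 12: [[776.3, 42.7, 127.5], [776.1, 45.9, 127.5]]}
corner [765.2 -29.3 156.4] n 763.0 {0: [[767.9, -34.0, 159.8], [767.8, -32.3, 160.1]]}
```

```bash
python3 - <<'E'
from h import *
go([447,392,200],tool(-.64))
E
```

```text
5.6 pos [815.9 -67.4 224.9] shift [-368.9  459.4  -24.9] turn [-0.244 -0.25   0.335] q [ 0.08  1.21  0.48  0.37 -0.68  1.87 -2.34]
```

```bash
python3 -m pendant '[[0,0,0.05,-0.06,-0.06,0.08,1],[-0.01,0,0.1,-0.12,-0.12,0.16,1],[-0.03,0.02,0.14,-0.18,-0.19,0.25,1],[-0.07,0.05,0.15,-0.244,-0.25,0.335,1],[-0.1,0.09,0.15,-0.244,-0.25,0.335,1],[-0.12,0.13,0.15,-0.244,-0.25,0.335,1],[-0.14,0.17,0.15,-0.244,-0.25,0.335,1],[-0.16,0.21,0.15,-0.244,-0.25,0.335,1]]' ; python3 -m pendant '[[-0.03,0.03,0,0,0,0.14,1],[-0.06,0.06,0,0,0,0.28,1],[-0.09,0.09,0,0,0,0.42,1],[-0.12,0.12,0,0,0,0.57,1],[-0.15,0.15,0,0,0,0.71,1],[-0.17,0.18,-0.02,0,0,0.86,1],[-0.19,0.21,-0.04,0,0,1.0,1],[-0.21,0.24,-0.06,0,0,1.14,1]]'; python3 - <<'E'
from h import *
go([447,392,200],tool(2.5))
E
```

```text
clock: 6.4
eef_pos: [654.3, 145.5, 375.8]
tool_rot: [-3.14, 0.001, -0.639]
force: [-0.0, 0.5, 0.4]
width: 85.3
clock: 7.2
eef_pos: [444.9, 384.3, 315.2]
tool_rot: [-3.14, -0.001, 0.506]
force: [0.2, 0.0, -0.4]
width: 85.3
7.2 pos [444.9 384.3 315.2] shift [   2.1    7.7 -115.2] turn [-1.000e-03 -1.000e-03  1.994e+00] q [-0.99  0.48  0.36  1.59 -0.18  1.11 -1.65]
```

```bash
python3 -m pendant '[[0,0,0,0,0,0.14,1],[0,0,0,0,0,0.28,1],[0,0,0,0,0,0.42,1],[0,0,0,0,0,0.57,1],[0,0,0,0,0,0.71,1],[0,0,-0.02,0,0,0.85,1],[0,0,-0.05,0,0,1.0,1],[0,0,-0.08,0,0,1.14,1]]' ; python3 -m pendant '[[0,0,0,0,0,0.14,1],[0,0.004,-0.01,0,0,0.28,1],[0.002,0.008,-0.02,0,0,0.42,1],[0.002,0.008,-0.03,0,0,0.57,1],[0.002,0.008,-0.04,0,0,0.71,1],[0.002,0.008,-0.04,0,0,0.85,1],[0.002,0.008,-0.04,0,0,0.854,1],[0.002,0.008,-0.04,0,0,0.854,1]]'; python3 - <<'E'
from h import *
go([447,392,111],tool(2.5))
im=ctrl.get_image('wrist');cv2.imwrite('pics/w5f.png',im)
b=np.array([-.8,.6]);
for s in (-47,0,47): print(proj('wrist',[447-.8*s,392+.6*s,130]).round())
g=cv2.cvtColor(im,cv2.COLOR_BGR2GRAY);print([proj('wrist',[447+x,392+y,70]).round() for x,y in((46,0),(-46,0),(0,46),(0,-46))])
E
```

```text
clock: 8.0
eef_pos: [446.3, 383.2, 235.0]
tool_rot: [3.14, -0.001, 1.646]
force: [0.8, -0.5, 0.1]
width: 85.6
clock: 8.8
eef_pos: [448.3, 390.9, 195.4]
tool_rot: [3.141, 0.0, 2.491]
force: [0.5, -0.1, -0.0]
width: 85.4
8.8 pos [448.3 390.9 195.4] shift [ -1.3   1.1 -84.4] turn [-0.     0.     0.009] q [-0.65  0.59 -0.17  1.71  0.13  0.85  0.03]
[283. 286.]
[283. 225.]
[282. 155.]
[array([314., 239.]), array([249., 157.]), array([327., 167.]), array([241., 230.])]
```

View pics/w5f.png

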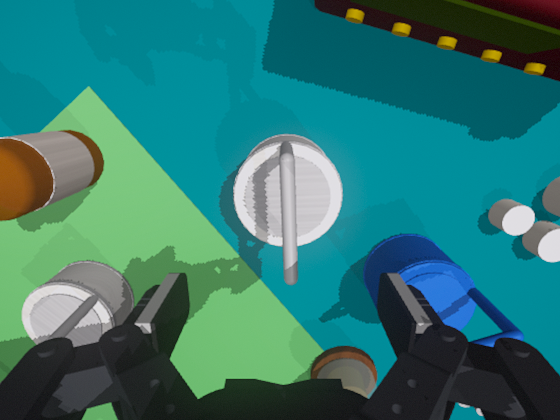

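The wrist view shows the bar of can_c from (287,142) to (291,282), mid (289,212). That is about 5 mm off my estimate, mostly along the bar, so I'll correct before grasping. I'll also cross-check the crossbar centre from the first wrist picture.

```bash
python3 - <<'E'
from h import *
for u,v in((287,142),(291,282),(289,208)):print(onz('wrist',u,v,130).round(1))
print(onz('wrist',288,191,70).round(1))
c,R,t=cal('wrist');s=ctrl.read_state();T=Ro.from_euler('xyz',s['tool_rot']).as_matrix()
off=T.T@(-R.T@t-np.array(s['eef_pos']));Rt=R@T
T1=Ro.from_euler('xyz',[3.077,.087,-.025]).as_matrix();o=np.array([761.5,-38.2,330.6])+T1@off
for u,v in((50,297),(365,268)):
    d=T1@Rt.T@np.array([(u-c['cx'])/c['fx'],(v-c['cy'])/c['fy'],1]);print(o+d*(284-o[2])/d[2])
E
```

```text
[404.6 427.6 130. ]
[485.3 370.2 130. ]
[439.8 402.6 130. ]
[443.6 400.1  70. ]
[722.95961226 109.27845078 284.        ]
[732.08107138 -95.11565129 284.        ]
```

```bash
python3 -m pendant '[[-0.003,0.007,-0.02,0,0,0.03,1],[-0.003,0.007,-0.05,0,0,0.03,1],[-0.003,0.007,-0.07,0,0,0.03,1],[-0.003,0.007,-0.084,0,0,0.03,1],[-0.003,0.007,-0.084,0,0,0.03,1],[-0.003,0.007,-0.084,0,0,0.03,-1],[-0.003,0.007,-0.084,0,0,0.03,-1],[-0.003,0.007,-0.084,0,0,0.03,-1]]'; python3 -m pendant '[[0,0,0,0,0,0,-1],[0,0,0,0,0,0,-1],[0,0,0,0,0,0,-1],[0,0,0,0,0,0,-1],[0,0,0.01,0,0,0,-1],[0,0,0.03,0,0,0,-1],[0,0,0.05,0,0,0,-1],[0,0,0.05,0,0,0,-1]]'; python3 - <<'E'
from h import *
print(onz('top',235+330/6,95+262/6,160).round())
go([540,72,282],tool(1.618))
E
```

```text
clock: 9.65
eef_pos: [445.6, 398.5, 112.3]
tool_rot: [3.14, 0.001, 2.524]
force: [-0.9, 0.4, -0.6]
width: 43.6
clock: 10.45
eef_pos: [446.0, 399.0, 163.3]
tool_rot: [3.138, 0.001, 2.524]
force: [1.0, 1.3, -3.6]
width: 7.6
[735.  14. 160.]
10.45 pos [446.  399.  163.3] shift [  94.  -327.   118.7] turn [-0.001  0.004 -0.906] q [-0.67  0.64 -0.18  1.74  0.15  0.78  0.04]
```

```bash
python3 -m pendant '[[0.005,0,0.03,0,0,-0.1,-1],[0.01,-0.02,0.06,0,0,-0.22,-1],[0.02,-0.05,0.09,0,0,-0.34,-1],[0.03,-0.09,0.11,0,0,-0.46,-1],[0.04,-0.13,0.12,0,0,-0.58,-1],[0.05,-0.17,0.12,0,0,-0.7,-1],[0.06,-0.21,0.12,0,0,-0.8,-1],[0.07,-0.25,0.12,0,0,-0.9,-1]]'; python3 -m pendant '[[0.005,-0.03,0,0,0,0,-1],[0.01,-0.055,0,0,0,0,-1],[0.014,-0.07,0,0,0,0,-1],[0.014,-0.077,0,0,0,0,-1],[0.014,-0.077,0,0,0,0,-1],[0.014,-0.077,0,0,0,0,-1]]';python3 - <<'E'
from h import *
print(onz('top',235+345/6,95+535/6,160).round())
go([601,72,282],tool(1.618))
im=ctrl.get_image('top');cv2.imwrite('pics/top2.png',im)
S=ctrl.get_image('side')
a=cv2.resize(im[95:225,215:345],None,fx=4.4,fy=4.4,interpolation=cv2.INTER_CUBIC)
b=cv2.resize(S[150:280,150:200+60],None,fx=2,fy=4.4)
cv2.imwrite('pics/top2c.png',np.hstack([a,b]))
E
```

```text
clock: 11.25
eef_pos: [514.3, 146.1, 280.0]
tool_rot: [-3.139, 0.001, 1.62]
force: [1.2, 0.1, -3.8]
width: 7.8
clock: 11.85
eef_pos: [528.4, 72.3, 280.6]
tool_rot: [-3.14, -0.001, 1.626]
force: [-0.1, 0.8, -3.7]
width: 8.2
[619.   8. 160.]
11.85 pos [528.4  72.3 280.6] shift [72.6 -0.3  1.4] turn [-0.001 -0.002 -0.008] q [-0.25  0.41  0.09  1.78 -0.04  0.96 -0.09]
```

```bash
python3 -m pendant '[[0.015,0,0.002,0,0,-0.008,-1],[0.03,0,0.002,0,0,-0.008,-1],[0.045,0,0.002,0,0,-0.008,-1],[0.06,0,0.002,0,0,-0.008,-1],[0.074,0,0.002,0,0,-0.008,-1],[0.074,0,0.002,0,0,-0.008,-1]]'; python3 -m pendant '[[0,0,-0.01,0,0,0,-1],[0,0,-0.02,0,0,0,-1],[0,0,-0.025,0,0,0,-1],[0,0,-0.025,0,0,0,-1]]'
```

```text
clock: 12.55
eef_pos: [604.5, 72.2, 282.7]
tool_rot: [3.14, -0.0, 1.618]
force: [-0.1, -0.3, -5.1]
width: 8.0
clock: 12.95
eef_pos: [601.4, 71.5, 256.7]
tool_rot: [-3.138, -0.0, 1.617]
force: [-1.5, 2.3, -4.0]
width: 7.7
```

```bash
python3 -m pendant '[[0,0,-0.008,0,0,0,-1],[0,0,-0.016,0,0,0,-1],[0,0,-0.024,0,0,0,-1],[0,0,-0.03,0,0,0,-1],[0,0,-0.03,0,0,0,-1]]'; python3 -m pendant '[[0,0,-0.004,0,0,0,-1],[0,0,-0.008,0,0,0,-1],[0,0,-0.008,0,0,0,-1]]'
```

```text
clock: 13.45
eef_pos: [603.6, 71.5, 227.5]
tool_rot: [3.141, -0.0, 1.617]
force: [2.1, 2.8, -1.2]
width: 7.8
clock: 13.75
eef_pos: [603.6, 71.5, 220.0]
tool_rot: [3.14, -0.0, 1.617]
force: [2.8, 4.1, 0.7]
width: 8.1
```

```bash
python3 -m pendant '[[0,0,0.001,0,0,0,0],[0,0,0.001,0,0,0,0],[0,0,0.001,0,0,0,0],[0,0,0.001,0,0,0,0],[0,0,0.02,0,0,0,0],[0,0,0.05,0,0,0,0],[0,0,0.09,0,0,0,0.5],[0,0,0.13,0,0,0,1]]'; python3 - <<'E'
from h import *
s=ctrl.get_image('side');t=ctrl.get_image('top')
m=np.hstack([cv2.resize(s[140:290,160:270],(440,600),interpolation=cv2.INTER_CUBIC),cv2.resize(t[100:280,230:340],(360,600),interpolation=cv2.INTER_CUBIC)])
cv2.imwrite('pics/hung.png',m);print(proj('side',[602,71.5,242]),proj('side',[602,71.5,112]))
go([827,-118,150],tool(-1.14,.35))
E
```

```text
clock: 14.55
eef_pos: [602.4, 70.5, 351.2]
tool_rot: [-3.14, 0.001, 1.616]
force: [0.8, -0.4, -0.6]
width: 70.1
[234.91860867 205.96724442] [237.39478798 253.08753856]
14.65 pos [605.9  70.7 356.2] shift [ 221.1 -188.7 -206.2] turn [-0.101  0.48  -2.72 ] q [-0.23  0.46  0.1   1.47 -0.05  1.21 -0.07]
```

```bash
python3 - <<'E'
from h import *
a=cv2.imread('pics/side0.png');b=ctrl.get_image('side')
d=(cv2.absdiff(a,b).max(2)>40).astype(np.uint8)
n,l,st,c=cv2.connectedComponentsWithStats(cv2.morphologyEx(d,cv2.MORPH_OPEN,np.ones((3,3),np.uint8)))
print([r.tolist() for r in st[1:] if r[4]>60])
print(b[225:262:4,237].tolist())
go([820,136,195],tool(1.2,.35))
E
```

```text
[[191, 0, 77, 150, 6246], [420, 0, 43, 27, 790], [481, 0, 26, 155, 1886], [536, 0, 10, 27, 208], [416, 28, 26, 38, 519], [507, 28, 53, 143, 1926], [514, 62, 23, 86, 1090], [409, 67, 28, 52, 906], [525, 149, 17, 28, 138], [174, 154, 86, 50, 955], [517, 159, 12, 27, 232], [391, 166, 69, 70, 1652], [497, 166, 20, 39, 301], [229, 168, 27, 8, 98], [545, 168, 15, 10, 64], [537, 175, 23, 34, 491], [302, 177, 20, 6, 76], [162, 181, 19, 12, 86], [202, 184, 33, 9, 156], [522, 184, 14, 30, 126], [322, 195, 41, 18, 472], [248, 200, 51, 19, 566], [176, 205, 95, 60, 1860], [378, 208, 56, 46, 1049], [536, 209, 24, 10, 197], [226, 249, 34, 34, 622], [249, 365, 57, 55, 2108]]
[[118, 115, 115], [104, 102, 102], [174, 171, 172], [154, 153, 154], [159, 160, 162], [131, 131, 133], [139, 140, 142], [139, 140, 142], [138, 139, 140], [137, 138, 140]]
14.7 pos [604.4  70.7 353.2] shift [ 215.6   65.3 -158.2] turn [-0.347  0.063 -0.413] q [-0.23  0.46  0.1   1.47 -0.05  1.21 -0.07]
```

```bash
python3 -m pendant '[[0.02,0.04,0,0,0,-0.05,1],[0.05,0.08,0,-0.04,0.01,-0.1,1],[0.08,0.11,-0.02,-0.09,0.02,-0.16,1],[0.12,0.12,-0.04,-0.15,0.03,-0.22,1],[0.15,0.11,-0.07,-0.21,0.04,-0.28,1],[0.18,0.09,-0.1,-0.27,0.05,-0.34,1],[0.2,0.07,-0.14,-0.347,0.063,-0.413,1],[0.216,0.065,-0.158,-0.347,0.063,-0.413,1]]'; python3 -m pendant '[[0,0,0,0,0,0,1],[0,0,0,0,0,0,1],[0,0,0,0,0,0,1],[0,0,0,0,0,0,1]]'
python3 - <<'E'
from h import *
import json
im=np.mean([ctrl.get_image("wrist").astype(float) for _ in range(4)],axis=0).astype(np.uint8)
cv2.imwrite("pics/w6f.png",im)
c=ctrl.get_calibration("wrist");json.dump({k:np.array(v).tolist() for k,v in c.items()},open("w6.json","w"))
u,v=np.clip(np.round(proj('wrist',[765,9,90])).astype(int),[90,70],[470,350])
cv2.imwrite("pics/w6.png",cv2.resize(im[v-70:v+70,u-90:u+90],None,fx=4.2,fy=4.2,interpolation=cv2.INTER_CUBIC));print(u-90,v-70)
E
```

```text
clock: 15.5
eef_pos: [816.8, 134.4, 181.4]
tool_rot: [-3.124, 0.36, 1.202]
force: [-1.0, 0.6, -1.3]
width: 85.0
clock: 15.9
eef_pos: [819.4, 137.1, 196.2]
tool_rot: [-3.139, 0.347, 1.2]
force: [-0.2, 0.6, 0.5]
width: 85.5
190 217
```

View pics/w6.png

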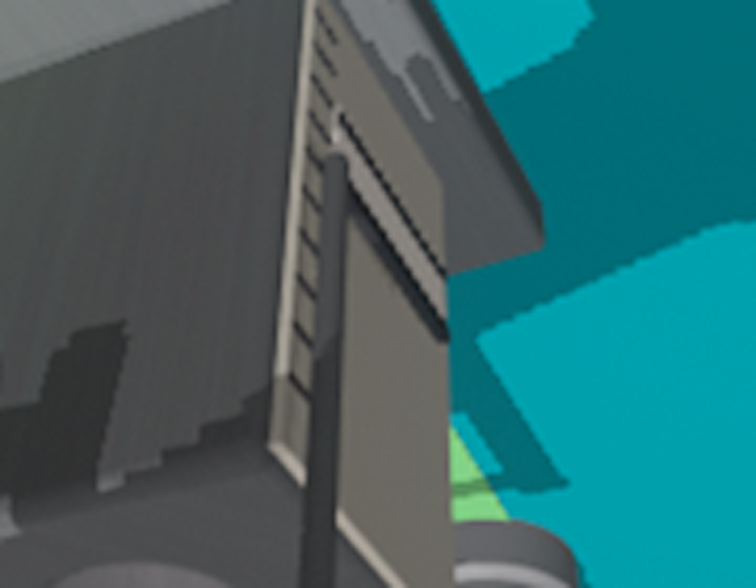

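The pointer now lies over the upper long line in this +y view: its tip is near (445,332), its bend near (337,152), and L1 runs from (340,118) to (445,272). I'll triangulate the stand-off d using the opposing lateral views.

```bash
python3 - <<'E'
import json,numpy as np
def ray(f,o,p):
    c=json.load(open(f));R=np.array(c['R']);t=np.array(c['t']).ravel();u,v=o[0]+p[0]/4.2,o[1]+p[1]/4.2
    d=R.T@np.array([(u-c['cx'])/c['fx'],(v-c['cy'])/c['fy'],1]);return -R.T@t,d
n=np.array([np.cos(.047),np.sin(.047),0]);lat=np.array([-n[1],n[0],0])
V={'w3':('w3.json',(193,226)),'w4':('w4.json',(191,168)),'w6':('w6.json',(190,217))}
P={'tip':{'w3':(390,307),'w4':(403,286),'w6':(445,330)},'bend':{'w3':(272,462),'w4':(245,458),'w6':(337,155)},
'L1r':{'w3':(420,75),'w4':(440,88),'w6':(445,272)},'L1l':{'w3':(318,238),'w4':(304,265),'w6':(340,118)},'topL':{'w6':(272,447)},'L2l':{'w3':(320,290),'w4':(303,308)},'L2r':{'w3':(421,128),'w4':(441,132)}}
for k in P:
  for v in P[k]:
    o,d=ray(*V[v],P[k][v]);s=[]
    for nn in (765,767,769,771,773,775):
        X=o+d*((nn-o@n)/(d@n));s.append((nn,round(float(X@lat),1),round(float(X[2]),1)))
    print(k,v,s)
E
```

```text
tip w3 [(765, -34.4, 109.4), (767, -39.0, 113.1), (769, -43.5, 116.7), (771, -48.0, 120.4), (773, -52.5, 124.1), (775, -57.0, 127.7)]
tip w4 [(765, -38.3, 108.7), (767, -41.3, 112.6), (769, -44.4, 116.6), (771, -47.5, 120.5), (773, -50.6, 124.5), (775, -53.6, 128.5)]
tip w6 [(765, -68.4, 72.3), (767, -63.3, 76.5), (769, -58.2, 80.6), (771, -53.2, 84.7), (773, -48.1, 88.8), (775, -43.0, 93.0)]
bend w3 [(765, 43.5, 104.0), (767, 37.5, 107.8), (769, 31.5, 111.6), (771, 25.5, 115.3), (773, 19.5, 119.1), (775, 13.5, 122.9)]
bend w4 [(765, 36.8, 102.2), (767, 32.3, 106.3), (769, 27.9, 110.4), (771, 23.5, 114.4), (773, 19.1, 118.5), (775, 14.7, 122.6)]
bend w6 [(765, -1.6, 67.7), (767, 2.2, 71.9), (769, 6.1, 76.2), (771, 10.0, 80.4), (773, 13.8, 84.6), (775, 17.7, 88.8)]
L1r w3 [(765, -55.9, 55.4), (767, -60.0, 60.1), (769, -64.1, 64.8), (771, -68.2, 69.5), (773, -72.3, 74.2), (775, -76.4, 78.9)]
L1r w4 [(765, -57.3, 56.3), (767, -60.1, 61.2), (769, -62.8, 66.1), (771, -65.5, 71.0), (773, -68.3, 75.9), (775, -71.0, 80.8)]
L1r w6 [(765, -69.8, 51.9), (767, -64.7, 56.4), (769, -59.6, 60.9), (
[... 344 characters left out ...]
(769, 5.5, 63.4), (771, 9.3, 67.9), (773, 13.2, 72.3), (775, 17.1, 76.8)]
topL w6 [(765, 18.4, 158.1), (767, 21.9, 160.7), (769, 25.4, 163.3), (771, 28.9, 165.8), (773, 32.4, 168.4), (775, 35.9, 171.0)]
L2l w3 [(765, 11.0, 72.6), (767, 5.6, 77.0), (769, 0.2, 81.4), (771, -5.2, 85.7), (773, -10.6, 90.1), (775, -15.9, 94.5)]
L2l w4 [(765, 9.1, 72.9), (767, 5.2, 77.5), (769, 1.3, 82.1), (771, -2.6, 86.7), (773, -6.6, 91.3), (775, -10.5, 95.9)]
L2r w3 [(765, -55.0, 72.5), (767, -59.1, 76.8), (769, -63.2, 81.2), (771, -67.3, 85.6), (773, -71.5, 90.0), (775, -75.6, 94.4)]
L2r w4 [(765, -56.5, 73.2), (767, -59.2, 77.7), (769, -62.0, 82.3), (771, -64.7, 86.9), (773, -67.4, 91.5), (775, -70.2, 96.1)]
```

```bash
python3 - <<'E'
from h import *
go([812,118,110],tool(1.2,.62))
E
```

```text
16.1 pos [819.1 136.5 194.1] shift [ -7.1 -18.5 -84.1] turn [-0.254  0.094  0.002] q [-0.36  1.19  0.27  0.47  0.03  1.71 -0.6 ]
```

```bash
python3 -m pendant '[[0,0,-0.03,-0.08,0.03,0,1],[-0.003,-0.01,-0.06,-0.17,0.06,0,1],[-0.007,-0.018,-0.084,-0.254,0.094,0,1],[-0.007,-0.018,-0.084,-0.254,0.094,0,1],[-0.007,-0.018,-0.084,-0.254,0.094,0,1],[-0.007,-0.018,-0.084,-0.254,0.094,0,1],[-0.007,-0.018,-0.084,-0.254,0.094,0,1],[-0.007,-0.018,-0.084,-0.254,0.094,0,1]]'
python3 - <<'E'
from h import *
import json
print(ray('wrist',280,210)[0].round(),ctrl.read_state()['qpos'].round(2) if hasattr(ctrl.read_state()['qpos'],'round') else ctrl.read_state()['qpos'])
im=np.mean([ctrl.get_image("wrist").astype(float) for _ in range(4)],axis=0).astype(np.uint8)
cv2.imwrite("pics/w7f.png",im)
c=ctrl.get_calibration("wrist");json.dump({k:np.array(v).tolist() for k,v in c.items()},open("w7.json","w"))
print([proj('wrist',[768,9,z]).round() for z in (60,90,160)])
E
```

```text
clock: 16.9
eef_pos: [812.2, 117.7, 112.7]
tool_rot: [3.135, 0.616, 1.194]
force: [0.7, 0.1, 0.6]
width: 85.5
[866. 256. 182.] [-0.39  1.44  0.45  0.18  0.05  1.91 -0.61]
[array([283., 281.]), array([283., 316.]), array([283., 417.])]
```

```bash
python3 - <<'E'
import cv2,numpy as np
a=cv2.imread('pics/w7f.png')[255:355,240:320];b=cv2.imread('pics/w6f.png')[255:330,265:305]
a=cv2.resize(a,(480,600),interpolation=cv2.INTER_CUBIC);b=cv2.resize(b,(320,600),interpolation=cv2.INTER_CUBIC)
cv2.imwrite('pics/w7c.png',np.hstack([a,b]))
E
```

```text
(no output)
```

View pics/w7c.png

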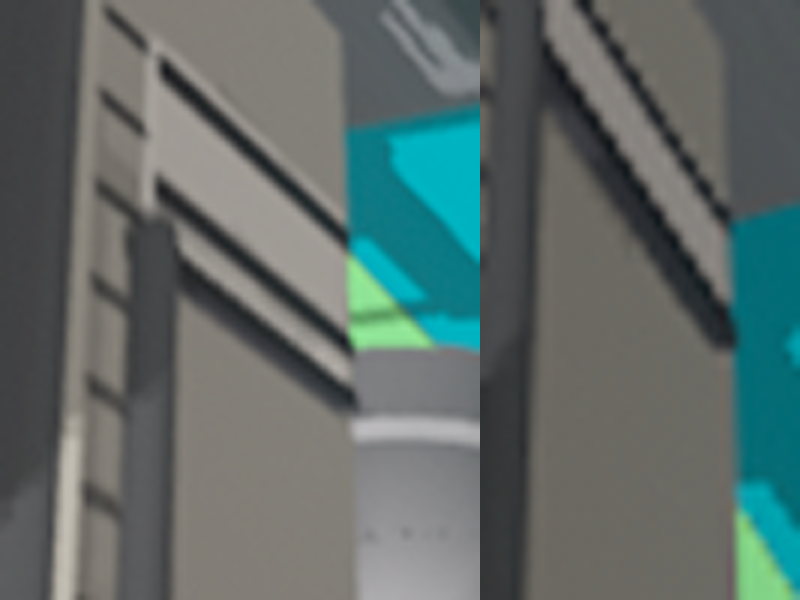

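The low view makes the parallax small. At crop column 260, L1 is at row ~159, L2 at ~270 and the pointer at ~327, so it still stands above the plate. Combined with the high view, the stand-off is d ≈ 6 mm and about 22.6 mm of travel remain. That matches can_b (24.5 mm), not can_a (17.5 mm), so I'll fetch can_b.

```bash
python3 - <<'E'
from h import *
go([421,130,200],tool(1.66))
E
```

```text
17.1 pos [811.3 117.7 109.6] shift [-390.3   12.3   90.4] turn [ 0.618 -0.086  0.448] q [-0.39  1.45  0.44  0.18  0.05  1.91 -0.61]
```

```bash
python3 -m pendant '[[0,0.02,0.04,0.08,-0.01,0.06,1],[-0.01,0.04,0.08,0.16,-0.02,0.12,1],[-0.02,0.05,0.12,0.24,-0.03,0.18,1],[-0.03,0.05,0.16,0.32,-0.04,0.24,1],[-0.05,0.05,0.19,0.4,-0.055,0.3,1],[-0.08,0.05,0.21,0.48,-0.07,0.36,1],[-0.12,0.05,0.22,0.56,-0.08,0.41,1],[-0.16,0.04,0.22,0.618,-0.086,0.448,1]]'; python3 -m pendant '[[-0.04,-0.004,0,0,0,0,1],[-0.09,-0.008,0,0,0,0,1],[-0.13,-0.012,0,0,0,0,1],[-0.17,-0.016,-0.02,0,0,0,1],[-0.2,-0.02,-0.05,0,0,0,1],[-0.22,-0.024,-0.08,0,0,0,1],[-0.23,-0.027,-0.11,0,0,0,1],[-0.23,-0.027,-0.13,0,0,0,1]]';python3 -m pendant '[[0,0,0,0,0,0,1],[0,0,0,0,0,0,1]]'; python3 - <<'E'
from h import *
go([421,130,95],tool(1.66))
im=ctrl.get_image('wrist');cv2.imwrite('pics/w8f.png',im)
p=proj('wrist',[421,130,54]);print('lid pred',p.round(), [onz('wrist',p[0]+5,p[1],54).round(1),onz('wrist',p[0],p[1]+5,54).round(1)])
for f,q in(('pics/w5f.png',(283,198)),('pics/w8f.png',p)):
    g=cv2.medianBlur(cv2.imread(f,0),3);c=cv2.HoughCircles(g,cv2.HOUGH_GRADIENT,1,5,param1=120,param2=18,minRadius=42,maxRadius=58)
    c=c[0];print(f,[r.tolist() for r in c if np.hypot(*(r[:2]-q))<30][:5])
# bright, unsaturated mask of lid+bar
hsv=cv2.cvtColor(im,cv2.COLOR_BGR2HSV)
m=((hsv[...,1]<45)&(hsv[...,2]>110)).astype(np.uint8);n,l,st,ce=cv2.connectedComponentsWithStats(m)
print([(s.tolist(),c.round().tolist()) for s,c in zip(st[1:],ce[1:]) if s[4]>400])
y0=int(p[1]);print({y:(lambda x:(x.min(),x.max()) if len(x) else None)(np.flatnonzero(m[y,200:360])+200) for y in range(y0-70,y0+100,10) if 0<=y<420})
E
```

```text
clock: 17.9
eef_pos: [650.4, 158.6, 331.8]
tool_rot: [3.136, -0.002, 1.665]
force: [0.9, -1.2, 1.5]
width: 85.1
clock: 18.7
eef_pos: [419.1, 130.2, 197.5]
tool_rot: [-3.139, 0.002, 1.662]
force: [0.6, 0.4, 0.1]
width: 85.6
clock: 18.9
eef_pos: [421.8, 130.8, 198.8]
tool_rot: [-3.141, 0.002, 1.661]
force: [0.3, -0.6, 0.6]
width: 85.1
18.9 pos [421.8 130.8 198.8] shift [  -0.8   -0.8 -103.8] turn [ 0.002 -0.    -0.001] q [-0.49  0.39  0.17  2.11 -0.11  0.65 -0.16]
lid pred [282. 196.] [array([425.5, 130.4,  54. ]), array([421.4, 125.3,  54. ])]
pics/w5f.png [[287.5, 192.5, 54.099998474121094], [293.5, 194.5, 48.599998474121094], [287.5, 197.5, 42.900001525878906], [281.5, 196.5, 48.5], [285.5, 185.5, 51.900001525878906]]
pics/w8f.png [[283.5, 190.5, 49.400001525878906], [289.5, 191.5, 44.900001525878906], [278.5, 192.5, 45.0], [287.5, 197.5, 45.20000076293945], [282.5, 195.5, 53.0]]
[([11, 0, 60, 52, 2601], [42.0, 23.0]), ([233, 136, 102, 138, 8563], [283.0, 192.0]), ([442, 257, 118, 63, 2930], [521.0, 282.0]), ([512, 310, 48, 35, 807], [540.0, 328.0]), ([534, 332, 26, 36, 559], [550.0, 349.0])]
{125: None, 135: None, 145: (np.int64(256), np.int64(311)), 155: (np.int64(246), np.int64(320)), 165: (np.int64(240), np.int64(327)), 175: (np.int64(235), np.int64(332)), 185: (np.int64(233), np.int64(334)), 195: (np.int64(233), np.int64(334)), 205: (np.int64(235), np.int64(332)), 215: (np.int64(240), np.int64(327)), 225: (np.int64(247), np.int64(320)), 235: (np.int64(262), np.int64(305)), 245: (np.int64(278), np.int64(289)), 255: (np.int64(278), np.int64(289)), 265: (np.int64(278), np.int64(289)), 275: None, 285: None}
```

```bash
python3 -m pendant '[[0,0.001,-0.03,0,0,0,1],[0,0.001,-0.06,0,0,0,1],[0,0.001,-0.09,0,0,0,1],[0,0.001,-0.104,0,0,0,1],[0,0.001,-0.104,0,0,0,1],[0,0.001,-0.104,0,0,0,-1],[0,0.001,-0.104,0,0,0,-1],[0,0.001,-0.104,0,0,0,-1]]'; python3 -m pendant '[[0,0,0,0,0,0,-1],[0,0,0,0,0,0,-1],[0,0,0,0,0,0,-1],[0,0,0,0,0,0,-1],[0,0,0.02,0,0,0,-1],[0,0,0.06,0,0,0,-1],[0,0,0.1,0,0,0,-1],[0,0,0.14,0,0,0,-1]]'; python3 - <<'E'
from h import *
go([520,-66.5,250],tool(1.618))
E
```

```text
clock: 19.75
eef_pos: [421.6, 131.8, 95.1]
tool_rot: [3.141, 0.001, 1.661]
force: [0.0, -0.4, -1.0]
width: 44.0
clock: 20.55
eef_pos: [419.1, 131.0, 234.7]
tool_rot: [-3.137, 0.003, 1.661]
force: [1.4, 1.0, -4.0]
width: 8.0
20.55 pos [419.1 131.  234.7] shift [ 100.9 -197.5   15.3] turn [ 0.003 -0.005 -0.043] q [-0.52  0.33  0.2   2.07 -0.09  0.75 -0.17]
```

```bash
python3 -m pendant '[[0.01,-0.04,0.01,0,0,-0.01,-1],[0.02,-0.08,0.016,0,0,-0.02,-1],[0.03,-0.12,0.016,0,0,-0.03,-1],[0.05,-0.16,0.016,0,0,-0.043,-1],[0.08,-0.19,0.016,0,0,-0.043,-1],[0.1,-0.197,0.016,0,0,-0.043,-1],[0.1,-0.197,0.016,0,0,-0.043,-1],[0.1,-0.197,0.016,0,0,-0.043,-1]]'; python3 - <<'E'
from h import *
go([607,-66.5,252],tool(1.618))
E
```

```text
clock: 21.35
eef_pos: [519.0, -65.2, 248.8]
tool_rot: [-3.136, 0.001, 1.618]
force: [-0.1, 0.2, -4.5]
width: 8.1
21.35 pos [519.  -65.2 248.8] shift [88.  -1.3  3.2] turn [ 0.001 -0.006 -0.   ] q [-0.1   0.44  0.25  1.85 -0.13  0.88  0.26]
```

```bash
python3 -m pendant '[[0.02,-0.001,0.002,0,0,0,-1],[0.04,-0.001,0.002,0,0,0,-1],[0.055,-0.001,0.002,0,0,0,-1],[0.07,-0.001,0.002,0,0,0,-1],[0.086,-0.001,0.002,0,0,0,-1],[0.086,-0.001,0.002,0,0,0,-1]]'; python3 -m pendant '[[0,0,-0.01,0,0,0,-1],[0,0,-0.02,0,0,0,-1],[0,0,-0.025,0,0,0,-1],[0,0,-0.025,0,0,0,-1]]'
```

```text
clock: 21.95
eef_pos: [607.0, -64.9, 251.2]
tool_rot: [-3.139, 0.001, 1.62]
force: [-0.6, 1.0, -4.2]
width: 7.9
clock: 22.35
eef_pos: [605.1, -66.3, 225.7]
tool_rot: [-3.137, 0.001, 1.618]
force: [0.3, 0.1, -4.4]
width: 7.6
```

```bash
python3 -m pendant '[[0,0,-0.008,0,0,0,-1],[0,0,-0.016,0,0,0,-1],[0,0,-0.022,0,0,0,-1],[0,0,-0.022,0,0,0,-1],[0,0,-0.022,0,0,0,-1]]'
```

```text
clock: 22.85
eef_pos: [607.0, -66.6, 205.1]
tool_rot: [-3.14, 0.002, 1.618]
force: [2.6, 0.0, -0.4]
width: 7.8
```

```bash
python3 -m pendant '[[0,0,-0.004,0,0,0,-1],[0,0,-0.005,0,0,0,-1],[0,0,-0.005,0,0,0,-1]]'; python3 -m pendant '[[0,0,0,0,0,0,0],[0,0,0,0,0,0,0],[0,0,0,0,0,0,0],[0,0,0,0,0,0,0],[0,0,0.02,0,0,0,0],[0,0,0.05,0,0,0,0],[0,0,0.09,0,0,0,0.5],[0,0,0.14,0,0,0,1]]'; python3 - <<'E'
from h import *
t=ctrl.get_image('top');cv2.imwrite('pics/top3.png',t);cv2.imwrite('pics/side3.png',ctrl.get_image('side'))
go([820,137,195],tool(1.2,.35))
E
```

```text
clock: 23.15
eef_pos: [607.1, -66.6, 200.1]
tool_rot: [-3.141, 0.002, 1.618]
force: [3.1, -0.1, 0.2]
width: 7.9
clock: 23.95
eef_pos: [605.2, -66.3, 340.0]
tool_rot: [-3.135, 0.001, 1.618]
force: [0.8, -0.3, -1.2]
width: 70.2
24.05 pos [610.  -67.5 347.3] shift [ 210.   204.5 -152.3] turn [-0.342  0.067 -0.416] q [-0.1   0.48  0.27  1.48 -0.13  1.19  0.23]
```

The picture views are used up, so I'll return to the same low pose and compare intensity profiles numerically.

```bash
python3 -m pendant '[[0,0.05,0,0,0,-0.05,1],[0.01,0.1,0,0,0,-0.1,1],[0.03,0.15,0,-0.04,0.01,-0.16,1],[0.06,0.19,0,-0.08,0.02,-0.22,1],[0.09,0.22,-0.02,-0.14,0.03,-0.28,1],[0.12,0.25,-0.03,-0.2,0.04,-0.34,1],[0.15,0.25,-0.06,-0.27,0.05,-0.38,1],[0.18,0.23,-0.1,-0.342,0.067,-0.416,1]]'; python3 -m pendant '[[0.02,-0.01,-0.03,0,0,0,1],[0.03,-0.025,-0.055,0,0,0,1],[0.03,-0.025,-0.055,0,0,0,1],[0.03,-0.025,-0.055,0,0,0,1]]'; python3 - <<'E'
from h import *
a=cv2.imread('pics/side0.png');b=cv2.imread('pics/side3.png')
print('can_a side px now/before',np.abs(a[225:245,290:320].astype(int)-b[225:245,290:320]).mean().round(1),'d',np.abs(a[160:205,296:322].astype(int)-b[160:205,296:322]).mean().round(1))
go([812,118,110],tool(1.2,.62))
E
```

```text
clock: 24.85
eef_pos: [785.2, 171.5, 242.7]
tool_rot: [-3.13, 0.345, 1.206]
force: [2.0, 0.9, 0.9]
width: 85.5
clock: 25.25
eef_pos: [814.0, 139.7, 187.6]
tool_rot: [-3.127, 0.348, 1.2]
force: [0.1, 0.5, 1.2]
width: 85.4
can_a side px now/before 3.8 d 16.7
25.25 pos [814.  139.7 187.6] shift [ -2.  -21.7 -77.6] turn [-0.258  0.087  0.007] q [-0.39  1.19  0.4   0.49 -0.09  1.69 -0.57]
```

```bash
python3 -m pendant '[[0,-0.01,-0.03,-0.08,0.03,0,1],[0,-0.018,-0.06,-0.17,0.06,0,1],[-0.002,-0.022,-0.078,-0.258,0.087,0.007,1],[-0.002,-0.022,-0.078,-0.258,0.087,0.007,1],[-0.002,-0.022,-0.078,-0.258,0.087,0.007,1],[-0.002,-0.022,-0.078,-0.258,0.087,0.007,1],[-0.002,-0.022,-0.078,-0.258,0.087,0.007,1],[-0.002,-0.022,-0.078,-0.258,0.087,0.007,1]]'; python3 - <<'E'
from h import *
import json
im=np.mean([ctrl.get_image("wrist").astype(float) for _ in range(4)],axis=0);cv2.imwrite('pics/w9f.png',im.astype(np.uint8))
c=ctrl.get_calibration("wrist");json.dump({k:np.array(v).tolist() for k,v in c.items()},open("w9.json","w"))
old=cv2.imread('pics/w7f.png').astype(float)
print(np.array(json.load(open('w7.json'))['t'])-np.array(c['t']))
for col in (275,283,290):
    print(col,'old',old[255:340,col].mean(1).astype(int).tolist());print('   new',im[255:340,col].mean(1).astype(int).tolist())
s=ctrl.get_image('side');cv2.imwrite('pics/side4.png',s);a=cv2.imread('pics/side0.png')
for n,(x,y) in {'a':(305,237),'d':(309,188)}.items():
    T=cv2.Canny(a[y-30:y+22,x-20:x+20],60,150);r=cv2.matchTemplate(s[y-45:y+37,x-35:x+35],a[y-30:y+22,x-20:x+20],cv2.TM_CCOEFF_NORMED);print(n,cv2.minMaxLoc(r))
E
```

```text
clock: 26.05
eef_pos: [813.0, 118.1, 114.2]
tool_rot: [3.134, 0.615, 1.198]
force: [-0.3, 0.1, 0.4]
width: 85.7
[2.40833731 1.70112917 1.40059707]
275 old [126, 125, 125, 126, 126, 126, 125, 126, 125, 125, 125, 126, 125, 127, 138, 147, 134, 86, 47, 39, 65, 111, 144, 155, 155, 153, 154, 154, 154, 154, 154, 154, 154, 154, 155, 147, 114, 66, 40, 43, 72, 114, 140, 146, 151, 149, 108, 59, 39, 47, 55, 64, 81, 103, 119, 125, 126, 125, 126, 126, 125, 126, 125, 126, 125, 125, 125, 125, 126, 125, 124, 125, 125, 125, 125, 125, 125, 125, 125, 125, 124, 125, 125, 125, 124]
   new [125, 125, 126, 126, 126, 126, 125, 126, 126, 126, 126, 126, 123, 116, 109, 91, 58, 40, 43, 48, 56, 72, 104, 138, 154, 155, 154, 154, 154, 154, 154, 154, 154, 155, 155, 143, 107, 61, 36, 49, 84, 128, 151, 162, 181, 190, 167, 137, 123, 125, 126, 126, 125, 126, 126, 125, 125, 126, 126, 126, 126, 126, 126, 126, 126, 126, 126, 126, 125, 125, 125, 125, 125, 125, 125, 125, 126, 125, 125, 126, 126, 126, 125, 125, 125]
283 old [125, 126, 126, 126, 126, 126, 126, 126, 126, 126, 125, 126, 126, 126, 125, 126, 125, 126, 126, 126, 12
[... 999 characters left out ...]
, 127, 141, 148, 145, 103, 49, 45, 52, 61, 72, 94, 116, 126, 126, 125, 126, 125, 126, 125, 126, 125, 125, 126, 126, 125, 125, 125, 125, 125, 126, 125]
   new [125, 127, 126, 126, 126, 127, 126, 126, 126, 126, 127, 126, 127, 126, 126, 126, 127, 127, 126, 126, 126, 127, 126, 126, 127, 127, 127, 128, 127, 116, 78, 47, 46, 57, 63, 76, 107, 141, 155, 155, 155, 154, 154, 154, 154, 155, 155, 154, 140, 97, 53, 44, 65, 109, 144, 160, 178, 189, 169, 138, 124, 126, 126, 126, 126, 126, 126, 126, 127, 127, 126, 126, 126, 126, 126, 126, 126, 126, 126, 126, 126, 126, 126, 126, 126]
a (-0.01976129785180092, 0.9031394124031067, (26, 30), (15, 15))
d (-0.3111076056957245, 0.1531696617603302, (3, 26), (10, 0))
```

```bash
python3 - <<'E'
from h import *
t0=cv2.imread('pics/top0.png');t=ctrl.get_image('top');cv2.imwrite('pics/top4.png',t)
for n,(x,y) in {'can_a':(351,249),'can_d':(448,242),'carousel':(397,168),'dome':(187,167),'bottle':(202,314),'clock':(396,317)}.items():
    r=cv2.matchTemplate(t[y-36:y+36,x-36:x+36],t0[y-24:y+24,x-24:x+24],cv2.TM_CCOEFF_NORMED);print(n,round(cv2.minMaxLoc(r)[1],2),cv2.minMaxLoc(r)[3])
g=cv2.cvtColor(t,cv2.COLOR_BGR2GRAY);hsv=cv2.cvtColor(t,cv2.COLOR_BGR2HSV)[...,1]
for n,(x,y) in {'c':(601,72),'b':(606,-67)}.items():
    print(n,[(dx,int(g[tuple(np.round(proj('top',[x+dx,y,218])[::-1]).astype(int))]),int(hsv[tuple(np.round(proj('top',[x+dx,y,218])[::-1]).astype(int))])) for dx in range(-54,40,6)])
E
```

```text
can_a 0.95 (12, 12)
can_d 1.0 (12, 12)
carousel 0.92 (12, 12)
dome 0.36 (0, 0)
bottle 0.41 (12, 12)
clock 1.0 (12, 12)
c [(-54, 85, 3), (-48, 116, 2), (-42, 101, 3), (-36, 102, 0), (-30, 106, 5), (-24, 110, 5), (-18, 108, 5), (-12, 107, 2), (-6, 107, 2), (0, 153, 5), (6, 157, 6), (12, 107, 7), (18, 108, 7), (24, 136, 6), (30, 134, 6), (36, 77, 10)]
b [(-54, 168, 7), (-48, 191, 4), (-42, 157, 2), (-36, 170, 4), (-30, 123, 4), (-24, 105, 5), (-18, 112, 2), (-12, 127, 4), (-6, 104, 2), (0, 164, 6), (6, 138, 4), (12, 128, 2), (18, 134, 4), (24, 162, 2), (30, 124, 31), (36, 87, 112)]
```

```bash
python3 -m pendant '[[0,0.02,0.04,0.08,-0.01,0.06,1],[-0.01,0.04,0.08,0.16,-0.02,0.12,1],[-0.02,0.05,0.12,0.24,-0.03,0.18,1],[-0.03,0.05,0.16,0.32,-0.04,0.24,1],[-0.05,0.05,0.2,0.4,-0.055,0.3,1],[-0.08,0.05,0.23,0.48,-0.07,0.36,1],[-0.12,0.03,0.26,0.56,-0.08,0.41,1],[-0.16,0,0.29,0.618,-0.086,0.448,1]]'; python3 -m pendant '[[-0.03,-0.03,0.02,0,0,0,1],[-0.05,-0.07,0.03,0,0,0,1],[-0.07,-0.11,0.03,0,0,0,1],[-0.09,-0.15,0.03,0,0,0,1],[-0.11,-0.19,0.03,0,0,0,1],[-0.12,-0.23,0.03,0,0,0,1],[-0.13,-0.27,0.03,0,0,0,1],[-0.13,-0.31,0.03,0,0,0,1]]';python3 -m pendant '[[-0.01,-0.04,0,0,0,0,1],[-0.02,-0.08,0,0,0,0,1],[-0.02,-0.12,0,0,0,0,1],[-0.02,-0.16,0,0,0,0,1],[-0.02,-0.16,0,0,0,0,1],[-0.02,-0.16,0,0,0,0,1]]'; python3 - <<'E'
from h import *
t0=cv2.imread('pics/top0.png');t=ctrl.get_image('top');cv2.imwrite('pics/top5.png',t);s=ctrl.get_image('side');s0=cv2.imread('pics/side0.png')
for n,(x,y) in {'can_a':(351,249),'dome':(187,167),'bottle':(202,314)}.items():
    r=cv2.matchTemplate(t[y-36:y+36,x-36:x+36],t0[y-24:y+24,x-24:x+24],cv2.TM_CCOEFF_NORMED);print(n,round(cv2.minMaxLoc(r)[1],2),cv2.minMaxLoc(r)[3])
for n,(x,y) in {'dome':(165,342),'bottle':(368,340)}.items():
    r=cv2.matchTemplate(s[y-46:y+46,x-36:x+36],s0[y-34:y+34,x-24:x+24],cv2.TM_CCOEFF_NORMED);print('side',n,round(cv2.minMaxLoc(r)[1],2),cv2.minMaxLoc(r)[3])
go([0,0,0],tool(0))
E
```

```text
clock: 27.15
eef_pos: [658.7, 124.4, 396.3]
tool_rot: [3.136, -0.003, 1.668]
force: [-0.0, -1.9, 1.1]
width: 85.2
clock: 27.95
eef_pos: [529.1, -188.2, 425.0]
tool_rot: [3.138, 0.001, 1.663]
force: [1.6, 0.3, -0.4]
width: 85.2
clock: 28.55
eef_pos: [509.8, -347.4, 423.6]
tool_rot: [3.14, 0.001, 1.662]
force: [-0.3, 0.6, 0.0]
width: 85.4
can_a 0.99 (12, 12)
dome 1.0 (12, 12)
bottle 1.0 (12, 12)
side dome 1.0 (12, 12)
side bottle 1.0 (12, 12)
28.65 pos [ 510.7 -345.1  423.8] shift [-510.7  345.1 -423.8] turn [ 0.002  0.002 -1.665] q [ 0.3   0.47  0.43  1.32 -0.19  1.4   0.81]
```

All bystanders and both spare cans are where they started, and the arm is clear, so I'll hand in.

```bash
python3 -c "
from cell import ctrl
print(ctrl.finish_job())"
```

```text
the job is handed in; nothing more can be done
None
```

I hung can_c (450 g) on the left hook and can_b (350 g) on the right hook, then handed the job in at about 28.7 s with the arm clear. No verdict was reported.

**Choice of pair:** After can_c was hung, about 22.6 mm of pointer travel was left. That fits can_b (24.5 mm) better than can_a (17.5 mm).

**Pointer:** I put its rest at about 1–4 mm below mid-mark, inside the ±7 mm limit. This figure is not direct. In the last camera view the pointer appeared on the lower long line, and I corrected for its stand-off from the scale. My views gave that stand-off as 4 to 7.5 mm, so the result is less certain than a straight reading.

**Hung cans:** Both bars showed within about 5 mm of the seat estimates, front to back, in the top view. Hanging can_b moved the pointer about 30 px, roughly the 24.5 mm its weight should give.

**Spares and bystanders:** can_a, can_d, carousel, dome, bottle and clock all matched their starting images with no shift. The dome and bottle first failed that check because the arm was in the way. They matched fully once it moved off.

**Disagreement:** The wrist and top cameras differed by about 6 mm on can positions. I grasped can_c at the wrist-camera position and can_b between the two. A small sideways force of up to 4 N showed when I seated can_c.

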